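Weigh out the dark chocolate and put the snack box away

ROBOT

A 6-joint arm with a two-finger parallel gripper is mounted at the origin on the work surface. World frame = base frame: x ahead of the robot, y to its left, z up, the work surface at z = 0. Lengths are in m, angles in rad, forces in N, time in s.
With the tool pointing down it reaches from about 0.425 to 0.95 m from the base axis. Payload 3.5 kg.
Tool frame: the origin (TCP) lies midway between the tips of the shut fingers; the grasp point (between the pads) lies 19 mm behind it; z points along the fingers, y is the line along which they close (so a half turn about z gives the same grasp; the last joint's range is limited). The gripper opens to 85 mm and grips with 20 to 120 N. Pads are 22 mm wide; open, the fingers measure 114 mm over their backs; the gripper's body (76 mm by 85 mm) begins 54 mm behind the grasp point. The pads swing forward as they close: fully open they stand 13 mm farther back than shut.
Start: joints at [-1.467, 0.286, 1.577, -0, 1.279, -0.15], TCP at [0.17, -0.653, 0.211] pointing down, gripper open.
Joint ranges: [-2.77, 2.77], [-0.9, 2.22], [0.21, 2.48], [-1.53, 4.67], [0.24, 2.81], [-2.84, 2.84]. Speed limits (rad/s): [2.79, 2.79, 3.14, 3.14, 3.14, 3.14].

INTERFACE

Orientations are given as a unit quaternion [x, y, z, w].
In Python, from plant import get_state, read_camera, ctrl gives the robot as it stands.
- The arm moves only by the shell command python3 -m crank 'ROWS' [FORCE]. ROWS is JSON, a list of rows, each a list of 3 entries, a list of its own where there are three numbers: the shift along the tool's x, y, z in mm, then the turn about the tool's z in degrees, then the closure in counts, from 0 (fully open) to 255 (shut). In form: [[[tx, ty, tz], yaw, claw], ...]. A call has 1 to 10 rows; each row is the pose to reach, as a shift and turn from the pose commanded when the call began, along the tool's axes at that moment; what a row does not reach only later rows make up. A row lasts 1/10 s, in which the tool goes at most 50 mm and 8.59 degrees, less where a joint would pass 70% of its speed; a pose out of reach is approached as far as the arm can. A call with a gripper value outside its range is refused whole. The fingers move at their own pace and stop on an object; FORCE is the grip in N (left out, the last holds). Time passes only in rows, so rows that repeat a pose let the fingers close. It gives the time, the measured TCP pose, the force, the opening and the grip force at its end, in the units of the state.
- get_state(): the state, without advancing time (a new reading comes with each control period).
- read_camera(name): name is "scene" or "top"; returns a dict with "frame" (480x640x3 uint8, blue, green, red), "range_z" (480x640 float32, m along the optical axis (not along the pixel's ray), 0 where there is no reading), "vfov" (degrees; the focal length in pixels is half the picture's height over the tangent of half this angle, whatever the lens; pixels are square), "cx", "cy" (the principal point, pixels), "k1" (the pictures are not rectified: a ray, as slopes to the right and down, at radius r is drawn at 1 + k1 r^2 times it, then the intrinsics apply), "origin" and "orientation" of the camera in the world. Camera axes: x right, y down, z forward; pixel columns grow to the right and rows downward; lengths in m; the calibration is good to about 2 mm. A picture is of the moment at which its call begins.
- ctrl.sign_off(): hands the job in; it is judged then, once.
The state is a dict: "time": time; "qpos": joint angles; "dq": joint speeds; "joint_efforts": joint torques, N m; "eef_pos": TCP position; "tcp_rot": TCP orientation; "contact_force": force on the tool from outside, world axes, zero at the start; "wrist_torque": the same for the moment, N m; "opening": opening from 0.0 (shut) to 1.0 (fully open); "finger_force": force on a finger pad.
Only numpy, scipy, OpenCV 4.12 (cv2) and the standard library are available. Lean on these libraries where they do the work, as an engineer would, in place of code of your own. Each camera call takes 0.05 s, during which the arm holds its last target. There are 200 camera calls.

TASK

Weigh out all the dark chocolate blocks from the teal snack box: stand the empty square bowl on the middle of the kitchen scale's steel platform, let go of it and press the orange tare button, and only then put every dark block into the bowl; do not press tare again once there is chocolate in the bowl. Leave the bowl with the chocolate standing on the scale and the cream-white block in the snack box, press the box's lid down until it clicks shut, and push the caddy's tray fully home. Do not disturb the bottle, the egg cups or the fork.

Things in the scene. Friction and masses are not known exactly. Their poses are not given: they have to be found in the camera images.
- scale: Kitchen scale, fixed: white plastic slab 250 (along its x) x 190 x 20 mm high. Origin under its middle, at counter height. Its x points away from the robot side: the control strip with dark display and orange tare button is at its -x end, the steel platform at its +x part.
- plate (a point): Centre of the top face of the scale's square steel platform, 175 x 175 mm, 30 mm above the counter (10 mm above the control strip); axes as the scale's.
- tare_top (a point): Middle of the top of the square orange tare button (26 x 26 mm), 26 mm above the counter, 6 mm proud of the control strip; 125 mm in front of the platform's centre and 50 mm to its -y side.
- tare (a joint): Travel of the tare button in m: 0 at rest, 0.004 fully down (takes about 5 N; it springs back). It counts as pressed beyond 0.0025.
- bowl: Loose square melamine bowl, cream with a blue line, 166 x 166 x 52 mm high, upright flat walls 8 mm thick, inner floor 150 x 150 mm, 8 mm above its underside; 260 g. Origin at the centre of its underside, z up, x and y square to its walls. Can be lifted by pinching the middle of one wall from above.
- dark1: Dark chocolate block, 66 (x) x 34 (y) x 24 (z) mm, about 65 g, loose; origin in its middle. Three to five of dark1 to dark5 are present (an absent one has no pose). At first they lie flat in the snack box in a row side by side 37 mm apart centre to centre, long sides front to back (along the caddy's x), about 30 mm free at each end for the fingers.
- dark2: Dark chocolate block like dark1.
- dark3: Dark chocolate block like dark1.
- dark4: Dark chocolate block like dark1.
- dark5: Dark chocolate block like dark1.
- white: Cream-white chocolate block of the same size, always present in the same row; it stays in the snack box.
- caddy: Moulded grey caddy, fixed: base 202 (x) x 288 x 12 mm with side rails and a back stop 34 mm high. Origin at counter height under the place where the tray's middle is when home; its x points from the robot side to the back stop. The tray runs on it along x; the snack box stands fast in the tray.
- tray (a joint): How far the grey tray is pulled out towards the robot side, in m: 0 fully home, 0.105 fully out, about 0.10 at the start; runs along the caddy's -x with about 2.5 N of friction.
- tray_lip (a point): Middle of the front face of the tray's pull lip (90 mm wide, 8 mm high), 31 mm above the counter, in front of the tray's front wall (which reaches 36 mm above the counter); push here to send the tray home. Moves with the tray; 97 mm in front of box_in.
- box_in (a point): Centre of the inner floor of the teal snack box, 19 mm above the counter; the inside is 126 (x) x 224 (y) mm, the rim 48 mm above the counter, walls 3 mm. Moves with the tray; axes as the caddy's.
- lid (a joint): Opening angle of the snack box's light (70 g) lid in rad: 0 shut, 2.35 leaning back on its stop. Push it over from behind near its free edge, following the arc about the hinge; from below about 1.5 it sinks forward by itself and rests ajar at about 0.06 on its catch. Pressed down at the front edge to its shut height (6 N or a little more) it snaps past the catch to 0 and holds (shut: below 0.02).
- lid_hinge (a point): Middle of the lid's hinge line, on the box's rear edge, 49 mm above the counter and 69 mm behind box_in.
- lid_edge (a point): Point on the lid's top (outer) face at the middle of its front edge, 130 mm from the hinge line (the lid is 5 mm thick, 234 mm wide and ends 8 mm further on, with a 36 mm wide tongue at its middle reaching 143 mm from the hinge and 14 mm below the lid); press here to shut it. When the lid is shut it is 53 mm above the counter.
- bottle: Aluminium bottle with black flip-top lid, 68 mm across, 207 mm tall, standing; bystander, origin under its middle.
- eggcup1: White ceramic egg cup, 51 mm across, 62 mm tall; bystander, origin under its middle.
- eggcup2: Blue ceramic egg cup of the same size; bystander.
- fork: Bamboo fork, 190 mm long, 6 mm thick, lying flat; bystander.

How it is judged:
On the way, in this order (a step that is already met when the one before it is completed fails the run):
1. the empty bowl stands upright on the scale's platform, let go (horizontal distance between bowl and plate below 0.07 m and z of bowl in the frame of plate between -0.004 and 0.008 m and angle between bowl's own z axis and vertical below 0.12 rad and linear speed of bowl below 0.02 m/s and contact force between the fingers and bowl below 0.2 N and not (horizontal distance between dark1 and bowl below 0.075 m and z of dark1 in the frame of bowl between 0.005 and 0.062 m) and not (horizontal distance between dark2 and bowl below 0.075 m and z of dark2 in the frame of bowl between 0.005 and 0.062 m) and not (horizontal distance between dark3 and bowl below 0.075 m and z of dark3 in the frame of bowl between 0.005 and 0.062 m) and not (horizontal distance between dark4 and bowl below 0.075 m and z of dark4 in the frame of bowl between 0.005 and 0.062 m) and not (horizontal distance between dark5 and bowl below 0.075 m and z of dark5 in the frame of bowl between 0.005 and 0.062 m) and not (horizontal distance between white and bowl below 0.075 m and z of white in the frame of bowl between 0.005 and 0.062 m)), for 0.3 s.
2. tare is pressed while the bowl stands on the scale, empty and let go (value of joint tare above 0.0025 m and horizontal distance between bowl and plate below 0.07 m and z of bowl in the frame of plate between -0.004 and 0.008 m and angle between bowl's own z axis and vertical below 0.12 rad and contact force between the fingers and bowl below 0.2 N and not (horizontal distance between dark1 and bowl below 0.075 m and z of dark1 in the frame of bowl between 0.005 and 0.062 m) and not (horizontal distance between dark2 and bowl below 0.075 m and z of dark2 in the frame of bowl between 0.005 and 0.062 m) and not (horizontal distance between dark3 and bowl below 0.075 m and z of dark3 in the frame of bowl between 0.005 and 0.062 m) and not (horizontal distance between dark4 and bowl below 0.075 m and z of dark4 in the frame of bowl between 0.005 and 0.062 m) and not (horizontal distance between dark5 and bowl below 0.075 m and z of dark5 in the frame of bowl between 0.005 and 0.062 m) and not (horizontal distance between white and bowl below 0.075 m and z of white in the frame of bowl between 0.005 and 0.062 m)), for 0.04 s.
3. all the dark blocks lie in the bowl on the scale, let go (horizontal distance between bowl and plate below 0.07 m and z of bowl in the frame of plate between -0.004 and 0.008 m and angle between bowl's own z axis and vertical below 0.12 rad and linear speed of bowl below 0.02 m/s and contact force between the fingers and bowl below 0.2 N and horizontal distance between each of dark1, dark2, dark3, dark4, dark5 and bowl below 0.075 m and z of dark1 in the frame of bowl between 0.005 and 0.062 m and z of dark2 in the frame of bowl between 0.005 and 0.062 m and z of dark3 in the frame of bowl between 0.005 and 0.062 m and z of dark4 in the frame of bowl between 0.005 and 0.062 m and z of dark5 in the frame of bowl between 0.005 and 0.062 m and contact force between the fingers and dark1 below 0.2 N and contact force between the fingers and dark2 below 0.2 N and contact force between the fingers and dark3 below 0.2 N and contact force between the fingers and dark4 below 0.2 N and contact force between the fingers and dark5 below 0.2 N), for 0.3 s.
At the end, for the whole second after the job is handed in: The bowl stands upright and at rest on the scale's platform (centre within 70 mm of the platform's centre) with every dark block in it; the white block is in the snack box, the lid is clicked shut (below 0.02 rad) and the tray is home (within 8 mm) (horizontal distance between bowl and plate below 0.07 m and z of bowl in the frame of plate between -0.004 and 0.008 m and angle between bowl's own z axis and vertical below 0.12 rad and linear speed of bowl below 0.02 m/s and contact force between the fingers and bowl below 0.2 N and horizontal distance between each of dark1, dark2, dark3, dark4, dark5 and bowl below 0.075 m and z of dark1 in the frame of bowl between 0.005 and 0.062 m and z of dark2 in the frame of bowl between 0.005 and 0.062 m and z of dark3 in the frame of bowl between 0.005 and 0.062 m and z of dark4 in the frame of bowl between 0.005 and 0.062 m and z of dark5 in the frame of bowl between 0.005 and 0.062 m and x of white in the frame of box_in between -0.065 and 0.065 m and y of white in the frame of box_in between -0.114 and 0.114 m and z of white in the frame of box_in between 0 and 0.03 m and value of joint lid below 0.02 rad and value of joint tray below 0.008 m); the robot touches nothing.
It fails at once if tare is pressed while chocolate is in the bowl (value of joint tare above 0.0025 m and ((horizontal distance between dark1 and bowl below 0.075 m and z of dark1 in the frame of bowl between 0.005 and 0.062 m) or (horizontal distance between dark2 and bowl below 0.075 m and z of dark2 in the frame of bowl between 0.005 and 0.062 m) or (horizontal distance between dark3 and bowl below 0.075 m and z of dark3 in the frame of bowl between 0.005 and 0.062 m) or (horizontal distance between dark4 and bowl below 0.075 m and z of dark4 in the frame of bowl between 0.005 and 0.062 m) or (horizontal distance between dark5 and bowl below 0.075 m and z of dark5 in the frame of bowl between 0.005 and 0.062 m) or (horizontal distance between white and bowl below 0.075 m and z of white in the frame of bowl between 0.005 and 0.062 m))).
It fails at once if the bottle is knocked out of place (over 40 mm) (distance of bottle from where it was at the start of the episode above 0.04 m).
It fails at once if the white egg cup is knocked out of place (over 40 mm) (distance of eggcup1 from where it was at the start of the episode above 0.04 m).
It fails at once if the blue egg cup is knocked out of place (over 40 mm) (distance of eggcup2 from where it was at the start of the episode above 0.04 m).
It fails at once if the fork is knocked out of place (over 40 mm) (distance of fork from where it was at the start of the episode above 0.04 m).
Of dark1, dark2, dark3, dark4, dark5 only 3 to 5 are there at a start; the rules pass over those that are not, and their reading is None.
At some moment in a run one of bowl may be knocked a few centimetres aside while the robot is not near it.
Once in a run the grip may slacken for a moment while it holds something.
It also fails if it takes over 210 s, if anything falls off the work surface, if the arm or the gripper's body presses on something with over 40 N, if the wrist force passes 120 N, or if a joint passes its speed limit or range.

## Working session

There is one attempt and no reset: what is moved stays moved. The work goes in short steps, Python scripts to look and compute and a shell command to move; the robot and the scene stay as the last step left them, time stands still between calls to the robot, and variables do not carry over. Pictures are saved under pics/ and viewed, at most 14 in all, crops included, and the job is handed in when it is done.

```bash
mkdir -p pics; ls
cat > h.py <<'E'
import numpy as np, cv2, sys
from scipy.spatial.transform import Rotation as R
from plant import get_state, read_camera, ctrl
def cam(name):
    c=read_camera(name); f=240/np.tan(np.radians(c['vfov'])/2)
    c['K']=np.array([[f,0,c['cx']],[0,f,c['cy']],[0,0,1.]]); c['R']=R.from_quat(c['orientation']).as_matrix() if len(np.shape(c['orientation']))==1 else np.array(c['orientation'])
    return c
def rays(c,uv):
    uv=np.array(uv,float).reshape(-1,1,2)
    n=cv2.undistortPoints(uv,c['K'],np.array([c['k1'],0,0,0,0.])).reshape(-1,2)
    return np.c_[n,np.ones(len(n))]@c['R'].T
def onplane(c,uv,z):
    d=rays(c,uv); o=np.array(c['origin']); return o+d*((z-o[2])/d[:,2])[:,None]
def cloud(c):
    v,u=np.mgrid[0:480,0:640]; d=rays(c,np.c_[u.ravel(),v.ravel()])
    return (np.array(c['origin'])+d*c['range_z'].reshape(-1,1)).reshape(480,640,3)
E
python3 - <<'E'
from h import *
for n in('scene','top'):
    c=cam(n); cv2.imwrite(f'pics/{n}0.png',c['frame']); print(n,c['vfov'],c['cx'],c['cy'],c['k1'],c['origin'],c['orientation'])
    np.savez(f'{n}0.npz',frame=c['frame'],P=cloud(c),rz=c['range_z'])
s=get_state();print(s['eef_pos'],s['tcp_rot'],s['time'],R.from_quat(s['tcp_rot']).as_matrix())
E
```

```text
pics
scene 57.18924522212153 312.98473438753854 235.65834497809294 0.0047986080627719 [ 1.29022775 -0.35482268  0.8716098 ] [ 0.77116511  0.51659663 -0.20068315 -0.31330267]
top 45.96327038203608 319.29610756068683 243.63992346067943 -0.0634078551104577 [ 0.47064116 -0.0691945   1.25248013] [ 0.71591755 -0.69611729  0.03438259 -0.0412386 ]
[ 0.16943703 -0.65272153  0.20993865] [ 9.91959350e-01  1.26552156e-01  3.11779893e-05 -1.09511981e-03] 0.1 [[ 9.67969102e-01  2.51069257e-01 -2.15324951e-04]
 [ 2.51069120e-01 -9.67966705e-01  2.18051996e-03]
 [ 3.39034143e-04 -2.16473739e-03 -9.99997599e-01]]
```

View pics/top0.png

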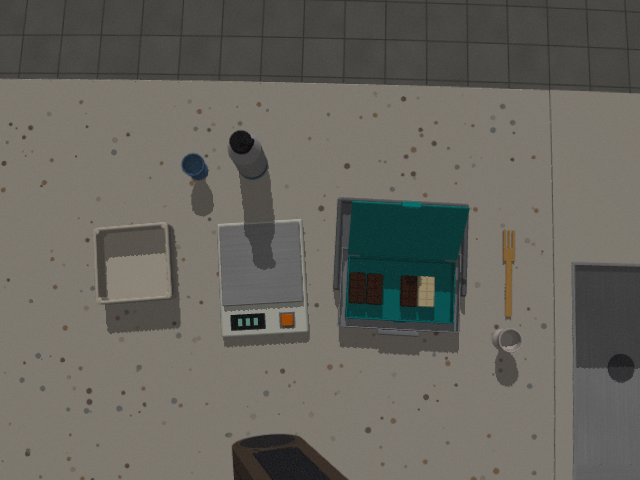

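View pics/scene0.png

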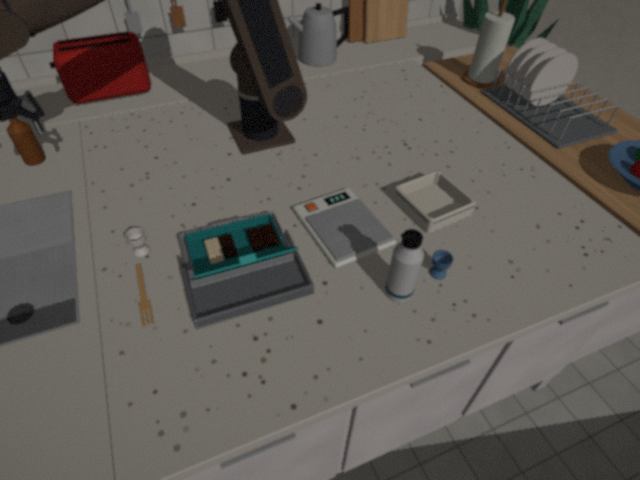

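The top view shows the bowl at (134,263), the scale at (262,278) with the orange tare button at (287,320), and the box at (400,290). The lid is open at the back. There are three dark blocks at (357,288), (374,288) and (409,291), with the white one at (426,291). The fork is at (509,270), the white cup at (507,340), and the bottle and blue cup are beyond the scale.

```bash
cat > m.py <<'E'
from h import *
def comps(m,amin):
    n,l,s,ce=cv2.connectedComponentsWithStats(m.astype(np.uint8)); return [(s[i],ce[i],l==i) for i in range(1,n) if s[i,4]>amin]
def rect(c,m,z):
    cs,_=cv2.findContours(m.astype(np.uint8),cv2.RETR_EXTERNAL,cv2.CHAIN_APPROX_NONE)
    k=max(cs,key=cv2.contourArea).reshape(-1,2); p=onplane(c,k,z)[:,:2]*1000
    (cx,cy),(w,h),a=cv2.minAreaRect(p.astype(np.float32)); return np.round([cx,cy,w,h,a],1)
def win(m,u0,u1,v0,v1):
    q=np.zeros_like(m);q[v0:v1,u0:u1]=m[v0:v1,u0:u1];return q
E
python3 - <<'E'
from m import *
c=cam('top'); P=cloud(c); hsv=cv2.cvtColor(c['frame'],cv2.COLOR_BGR2HSV); H,S,V=[hsv[...,i].astype(int) for i in range(3)]
Z=P[...,2]
print('counter z',np.median(Z[350:400,100:200]))
# bowl by height
m=win((Z>.025)&(Z<.08),80,190,205,320); print('bowl',rect(c,m,.052), 'z',np.percentile(Z[m],[50,95]))
m=win((Z>.024)&(Z<.045),205,315,210,345); print('plat',rect(c,m,.03),np.median(Z[m]))
m=win((Z>.012)&(Z<.045),205,315,210,345); print('scale',rect(c,m,.02))
m=win((S>150)&(H<20)&(V>120),270,305,305,335); print('tare',rect(c,m,.026),Z[m].mean(),m.sum())
t=win((H>80)&(H<100)&(S>120),330,480,190,340)
for a in [.06]: 
  m=t&(Z<.053)&(Z>.04); print('teal rim',rect(c,m,.048))
m=t&(Z>.058); print('lid',P[m].min(0),P[m].max(0))
print('lid edge',onplane(c,[[411,204]],P[m][:,2].max()))
for s,ce,k in comps(win((V<75)&(S>60)&((H<25)|(H>170)),345,440,265,312),60): print('dark',s,rect(c,k,.043),np.median(Z[k]))
m=win((H>12)&(H<35)&(V>120)&(S>40),412,440,270,312); print('white',rect(c,m,.043),np.median(Z[m]),m.sum())
print('slot',np.round(hsv[285:295:5,384:400:4],0).tolist(), Z[290,384:402:3])
m=win((Z>.028)&(Z<.034),370,430,322,340); print('lip',rect(c,m,.031) if m.sum() else 0)
for n,(u0,u1,v0,v1) in dict(bottle=(225,275,125,185),cup2=(178,212,148,182),cup1=(488,526,322,356)).items():
  m=win(Z>.05,u0,u1,v0,v1); print(n,np.median(P[m],0),Z[m].max())
cv2.imwrite('pics/box1.png',cv2.resize(c['frame'][190:345,325:480],None,fx=3.8,fy=3.8,interpolation=cv2.INTER_CUBIC))
E
```

```text
counter z 0.0010199738399226943
bowl [547.3 343.4 168.  172.3   6.4] z [0.05033471 0.05584053]
plat [553.9  69.9 185.7 182.    7. ] 0.03063290409647834
scale [525.7  67.7 249.5 189.8   5. ]
tare [437.1   9.8  23.4  23.8   7.4] 0.04658798043933285 122
teal rim [ 568.4 -216.1   66.8  225.7   16.3]
lid [ 0.47064116 -0.35165804  0.05804102] [ 0.67853842 -0.0691945   1.25248013]
lid edge [[ 0.47064116 -0.0691945   1.25248013]]
dark [349 273  16  30 456] [ 508.6 -137.6   61.9   32.     1.2] 0.04386012566388986
dark [366 274  17  31 461] [ 507.4 -174.4   32.8   64.    87.6] 0.043359438561658914
dark [400 276  19  31 505] [ 504.7 -249.9   36.9   63.9   88.6] 0.04295227944107016
white [ 5.061e+02 -2.860e+02  6.200e+01  3.000e+01  5.000e-01] 0.04374312988420348 407
slot [[[91, 209, 55], [90, 209, 55], [90, 191, 56], [91, 210, 57]], [[88, 225, 86], [90, 224, 82], [90, 223, 80], [89, 224, 81]]] [0.01985441 0.01736683 0.02025891 0.01922089 0.0215341  0.01876059]
lip [ 420.3 -230.4   17.5    6.7   72.4]
bottle [0.76350357 0.09162719 0.15921372] 1.25248013009722
cup2 [0.76299743 0.22533576 0.06036664] 1.25248013009722
cup1 [ 0.40721468 -0.46607142  0.06013556] 1.25248013009722
```

View pics/box1.png

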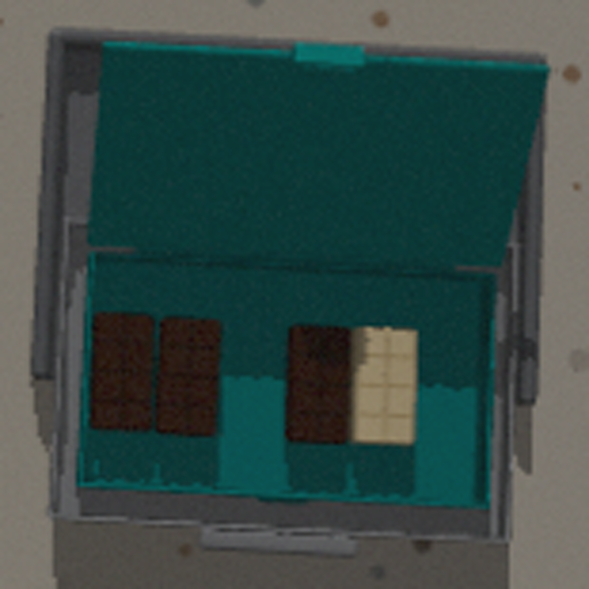

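Three dark blocks and the white one are in the box, with an empty slot between them at 391 px. I'll add a helper that gives the required shift in tool axes, then go to the bowl's front wall.

```bash
cat > d.py <<'E'
# usage: d.py x y z angle(tool x world deg) [more waypoints...]; prints shifts from current pose in mm/deg
from h import *
s=get_state(); M=R.from_quat(s['tcp_rot']).as_matrix(); p=np.array(s['eef_pos'])*1000
a=np.degrees(np.arctan2(M[1,0],M[0,0])); print('now',np.round(p,1),'ang',round(a,1),'open',round(s['opening'],3),'F',np.round(s['contact_force'],1),'ff',s['finger_force'],'t',s['time'])
v=list(map(float,sys.argv[1:]))
for i in range(0,len(v),4): print(np.round(M.T@(np.array(v[i:i+3])-p),1),'turn',round((a-v[i+3]+180)%360-180,1))
E
python3 d.py 450 -350 220 96.4 520 -100 220 96.4 468.7 334.5 150 96.4
```

```text
now [ 169.5 -652.8  210.2] ang 14.5 open 0.998 F [0.7 0.4 0.2] ff 0.0 t 0.15
[ 347.6 -222.7   -9.3] turn -81.9
[ 478.1 -447.1   -8.9] turn -81.9
[ 537.5 -880.5   61.9] turn -81.9
```

```bash
python3 -m crank '[[[43,-28,0],-8,0],[[87,-56,0],-16,0],[[130,-84,0],-24,0],[[174,-111,0],-32,0],[[217,-139,0],-40,0],[[261,-167,0],-48,0],[[304,-195,0],-56,0],[[347,-222,-9],-64,0],[[370,-260,-9],-72,0],[[392,-297,-9],-80,0]]' 60; python3 d.py 520 -100 220 96.4 468.7 334.5 150 96.4
```

```text
time: 1.15
eef_pos: [0.4755, -0.2657, 0.2204]
tcp_rot: [0.676, 0.737, 0.0, 0.0]
contact_force: [-0.1, -0.1, -0.1]
opening: 1.004
finger_force: 0.0
now [ 475.5 -265.7  220.4] ang 94.9 open 1.004 F [-0.1 -0.1 -0.1] ff 0.0 t 1.15
[161.3  58.5   0.4] turn -1.5
[598.6  44.3  70.3] turn -1.5
```

```bash
python3 -m crank '[[[45,17,0],-1.5,0],[[90,35,0],-1.5,0],[[135,50,0],-1.5,0],[[180,58,0],-1.5,0],[[225,57,0],-1.5,0],[[270,55,0],-1.5,0],[[315,54,0],-1.5,0],[[360,52,0],-1.5,0],[[405,51,0],-1.5,0],[[450,49,20],-1.5,0]]'
python3 - <<'E'
from m import *
for i in range(1):
    c=cam('top'); P=cloud(c); Z=P[...,2]
    m=win((Z>.025)&(Z<.08),80,190,205,320); 
    k,_=cv2.findContours(m.astype(np.uint8),cv2.RETR_EXTERNAL,cv2.CHAIN_APPROX_NONE)
    print(rect(c,m,.052))
    # rim by height band
    m=win((Z>.046)&(Z<.06),80,190,205,320); print(rect(c,m,.052),m.sum()); cv2.imwrite('pics/b.png',c['frame'])
E
python3 d.py 468.7 334.5 80 96.4
```

```text
time: 2.15
eef_pos: [0.4891, 0.1872, 0.2032]
tcp_rot: [0.669, 0.743, 0.003, 0.002]
contact_force: [1.2, -0.0, 0.5]
opening: 1.004
finger_force: 0.0
[592.3 348.6  81.4 172.4   8.2]
[589.9 350.7  81.8 167.    6.6] 527
now [484.5 192.2 197.4] ang 96.3 open 1.004 F [-3.4  1.5 -3. ] ff 0.0 t 2.2
[142.6   0.2 118.1] turn -0.1
```

```bash
python3 - <<'E'
from m import *
d=np.load('top0.npz'); c=cam('top'); Z=d['P'][...,2]
m=win((Z>.046)&(Z<.06),80,190,205,320); print(rect(c,m,.052),m.sum())
V=cv2.cvtColor(d['frame'],cv2.COLOR_BGR2GRAY); m=win(V>V[330:345,100:170].mean()+18,85,185,215,312); print(rect(c,m,.052),m.sum())
s=get_state();print(s['eef_pos'])
E
python3 d.py 468 335 100 96.4 468 335 20 96.4
```

```text
[547.4 345.7 167.3 167.5   6.4] 1142
[474.3 337.5  16.9 154.   10. ] 596
[0.48455307 0.18906152 0.19735931]
now [484.6 189.1 197.4] ang 96.4 open 1.003 F [-0.8 -0.4 -0.8] ff 0.0 t 2.25
[146.8   0.3  97.5] turn -0.0
[146.7   0.7 177.5] turn -0.0
```

```bash
python3 -m crank '[[[40,1,25],0,0],[[80,1,50],0,0],[[120,1,75],0,0],[[148,1,100],0,0],[[148,1,120],0,0],[[148,1,140],0,0],[[148,1,160],0,0],[[148,1,177],0,0],[[148,1,177],0,0],[[148,1,177],0,0]]'; python3 d.py 468.9 336.9 20 96.4
```

```text
time: 3.25
eef_pos: [0.4732, 0.3318, 0.0233]
tcp_rot: [0.669, 0.743, -0.0, -0.0]
contact_force: [0.6, -0.7, 0.1]
opening: 0.996
finger_force: 0.0
now [473.2 331.8  23.3] ang 96.0 open 0.996 F [ 0.6 -0.7  0.1] ff 0.0 t 3.25
[ 5.5 -3.8  3.3] turn -0.4
```

```bash
python3 -m crank '[[[0,0,0],0,80],[[0,0,0],0,160],[[0,0,0],0,255],[[0,0,0],0,255],[[0,0,0],0,255],[[0,0,0],0,255],[[0,0,0],0,255],[[0,0,0],0,255],[[0,0,0],0,255],[[0,0,0],0,255]]' 60; python3 d.py 468.9 336.9 20 96.4
```

```text
time: 4.25
eef_pos: [0.4728, 0.3324, 0.0236]
tcp_rot: [0.669, 0.743, -0.0, -0.0]
contact_force: [-3.8, -0.5, 5.8]
opening: 0.071
finger_force: 62.3
now [472.8 332.4  23.6] ang 96.1 open 0.071 F [-3.8 -0.5  5.8] ff 62.26353049278259 t 4.25
[ 4.9 -3.4  3.6] turn -0.3
```

```bash
python3 -m crank '[[[0,0,-12],0,255],[[0,0,-30],0,255],[[0,0,-50],0,255],[[0,0,-75],0,255],[[0,0,-100],0,255],[[0,0,-100],0,255]]'; python3 d.py 477 57 123.6 96.4
python3 - <<'E'
from h import *
c=cam('scene'); cv2.imwrite('pics/s1.png',c['frame'])
E
```

```text
time: 4.85
eef_pos: [0.4757, 0.3334, 0.1273]
tcp_rot: [0.669, 0.743, 0.004, 0.002]
contact_force: [0.4, -0.1, -1.9]
opening: 0.066
finger_force: 61.4
now [475.7 333.4 127.3] ang 96.0 open 0.066 F [ 0.4 -0.1 -1.9] ff 61.35502465534955 t 4.85
[-275.   -27.8    2.7] turn -0.4
```

View pics/s1.png

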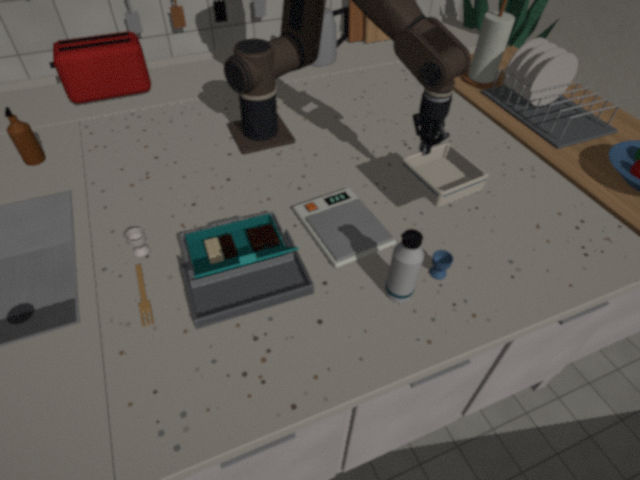

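The bowl is held level above the counter at (445,172). I'll carry it over to the scale.

```bash
python3 -m crank '[[[-20,-2,0],0,255],[[-45,-4,0],0,255],[[-75,-7,0],0,255],[[-105,-10,0],0,255],[[-135,-13,0],0,255],[[-165,-16,0],0,255],[[-195,-19,0],0,255],[[-225,-23,0],0,255],[[-255,-26,0],0,255],[[-275,-28,0],0,255]]'; python3 -m crank '[[[0,0,0],0,255],[[0,0,0],0,255]]';python3 d.py 477 57 53.6 96.4
python3 - <<'E'
from m import *
c=cam('top'); P=cloud(c);Z=P[...,2]
m=win((Z>.08)&(Z<.18),150,330,180,330); p=P[m]; p=p[p[:,0]>.52]; print(p.min(0),p.max(0))
for lo in np.arange(.56,.66,.02):
    q=p[(p[:,0]>lo)&(p[:,0]<lo+.02)]; print(lo,len(q),q[:,1].min() if len(q) else 0,q[:,1].max() if len(q) else 0,np.percentile(q[:,2],95) if len(q) else 0)
E
```

```text
time: 5.9
eef_pos: [0.4723, 0.0542, 0.1207]
tcp_rot: [0.669, 0.743, -0.002, -0.001]
contact_force: [0.3, -0.7, -3.1]
opening: 0.068
finger_force: 61.3
time: 6.1
eef_pos: [0.4729, 0.0558, 0.1215]
tcp_rot: [0.669, 0.743, -0.001, -0.001]
contact_force: [-0.1, 0.6, -4.0]
opening: 0.067
finger_force: 61.3
now [472.9  55.8 121.5] ang 96.0 open 0.067 F [-0.1  0.6 -4. ] ff 61.29317693877965 t 6.1
[ 0.7  4.4 67.9] turn -0.4
[ 0.52009081 -0.01685287  0.09367588] [0.63950214 0.1591481  0.1528325 ]
0.56 835 -0.012231177972402474 0.15550982154015242 0.1460614044140794
0.5800000000000001 827 -0.010714391705720555 0.1586034057715234 0.14556144543170424
0.6000000000000001 852 -0.008010705868555346 0.15914809667303884 0.1454976207475918
0.6200000000000001 724 -0.005733889414446261 0.15851889861498025 0.14743127605011788
0.6400000000000001 0 0 0 0
```

```bash
python3 -m crank '[[[0,5,20],0,255],[[0,5,40],0,255],[[0,5,52],0,255],[[0,5,58],0,255],[[0,5,62],0,255],[[0,5,65],0,255],[[0,5,67],0,255],[[0,5,67],0,255]]'; python3 d.py
```

```text
time: 6.95
eef_pos: [0.4796, 0.0564, 0.0567]
tcp_rot: [0.669, 0.743, 0.0, 0.0]
contact_force: [-0.3, 0.6, -1.4]
opening: 0.068
finger_force: 61.3
now [479.6  56.4  56.7] ang 96.0 open 0.068 F [-0.3  0.6 -1.4] ff 61.284573378798086 t 6.95
```

```bash
python3 -m crank '[[[0,0,2],0,255],[[0,0,3],0,255],[[0,0,3],0,255],[[0,0,3],0,150],[[0,0,3],0,60],[[0,0,3],0,0],[[0,0,3],0,0],[[0,0,3],0,0],[[0,0,3],0,0]]'; python3 d.py; python3 -m crank '[[[0,0,-30],0,0],[[0,0,-70],0,0],[[0,0,-110],0,0],[[0,0,-110],0,255],[[0,0,-110],0,255],[[0,0,-110],0,255],[[0,0,-110],0,255]]'; python3 d.py 437 10 60 96 437 10 21.5 96
```

```text
time: 7.85
eef_pos: [0.4791, 0.0564, 0.0532]
tcp_rot: [0.669, 0.743, 0.0, 0.0]
contact_force: [0.4, 0.5, -0.2]
opening: 0.999
finger_force: 0.0
now [479.1  56.4  53.2] ang 96.0 open 0.999 F [ 0.4  0.5 -0.2] ff 0.0 t 7.85
time: 8.55
eef_pos: [0.4778, 0.0565, 0.1612]
tcp_rot: [0.669, 0.743, -0.001, -0.002]
contact_force: [-0.2, -0.6, 0.6]
opening: 0.332
finger_force: 0.0
now [477.8  56.5 161.2] ang 96.0 open 0.332 F [-0.2 -0.6  0.6] ff 0.0 t 8.55
[-42.1 -45.1 101.4] turn 0.0
[-42.1 -44.9 139.9] turn 0.0
```

```bash
python3 -m crank '[[[-20,-20,0],0,255],[[-42,-45,30],0,255],[[-42,-45,65],0,255],[[-42,-45,90],0,255],[[-42,-45,90],0,255],[[-42,-45,90],0,255],[[-42,-45,90],0,255]]'
python3 - <<'E'
from m import *
c=cam('top'); P=cloud(c);Z=P[...,2]
m=win((Z>.072)&(Z<.09),150,330,180,330); print(rect(c,m,.082)); 
p=onplane(c,np.argwhere(m)[:,::-1],.082);p=p[p[:,0]>.56];print(p.max(0),p[:,1].min())
cv2.imwrite('pics/t2.png',c['frame'])
E
python3 d.py 437 10 21.5 96
```

```text
time: 9.25
eef_pos: [0.4399, 0.0098, 0.0745]
tcp_rot: [0.669, 0.744, 0.001, 0.001]
contact_force: [0.9, -0.7, 0.2]
opening: 0.001
finger_force: 0.0
[557.   70.2 166.4 166.8   6.1]
[0.64648093 0.15925373 0.082     ] -0.012837067561693546
now [440.1   9.8  74.7] ang 96.1 open -0.004 F [ 0.2 -0.  -0.8] ff 0.0 t 9.3
[ 0.6 -3.2 53.2] turn 0.1
```

View pics/t2.png

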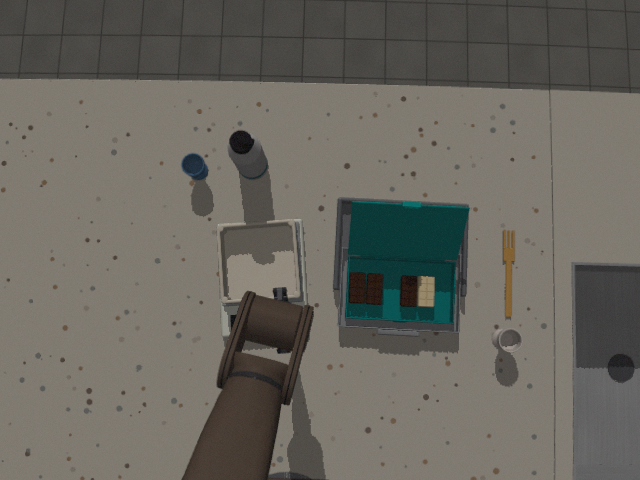

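The bowl stands centred on the platform at (260,262), measured at (557,70), and its rim height of 82 mm is right. Next is pressing tare.

```bash
python3 -m crank '[[[0,-3,25],0,255],[[0,-3,42],0,255],[[0,-3,48],0,255],[[0,-3,52],0,255],[[0,-3,54],0,255],[[0,-3,54],0,255]]'; python3 d.py
```

```text
time: 9.9
eef_pos: [0.4365, 0.0095, 0.0199]
tcp_rot: [0.669, 0.743, 0.0, 0.001]
contact_force: [-0.3, -0.1, 0.1]
opening: -0.004
finger_force: 0.0
now [436.5   9.5  19.9] ang 96.0 open -0.004 F [-0.3 -0.1  0.1] ff 0.0 t 9.9
```

```bash
python3 -m crank '[[[0,0,0],0,255],[[0,0,1],0,255],[[0,0,1],0,255]]'
python3 - <<'E'
from h import *
c=cam('scene'); cv2.imwrite('pics/s2.png',cv2.resize(c['frame'][120:280,220:440],None,fx=3.5,fy=3.5))
E
python3 d.py
```

```text
time: 10.2
eef_pos: [0.4359, 0.0096, 0.0184]
tcp_rot: [0.669, 0.743, 0.0, 0.0]
contact_force: [-0.2, -0.1, -0.2]
opening: -0.001
finger_force: 0.0
now [435.9   9.6  18.4] ang 96.0 open 0.0 F [-0.6  0.2  0. ] ff 0.0 t 10.25
```

View pics/s2.png

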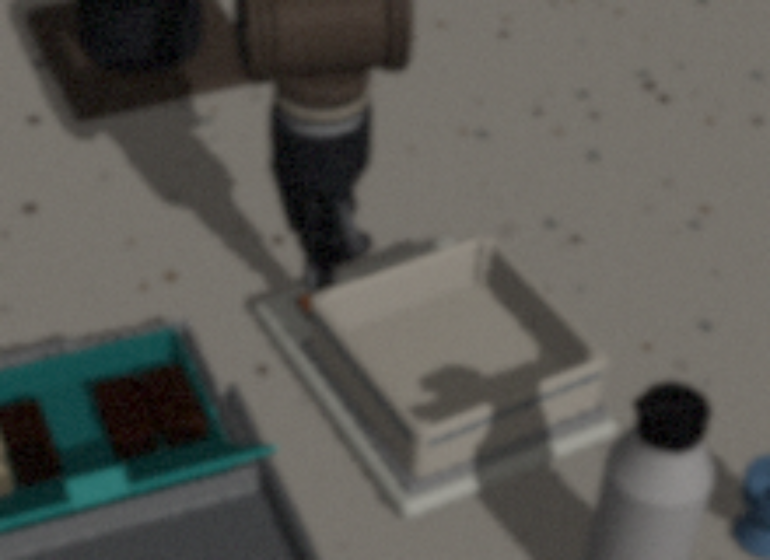

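```bash
for i in 1 2 3; do python3 -m crank '[[[0,0,1],0,255],[[0,0,2],0,255],[[0,0,2],0,255]]' | grep -E 'pos|contact'; done
```

```text
eef_pos: [0.4356, 0.0096, 0.016]
contact_force: [-0.4, -1.4, -0.7]
eef_pos: [0.4356, 0.0096, 0.014]
contact_force: [0.1, -0.5, 0.1]
eef_pos: [0.4356, 0.0096, 0.0121]
contact_force: [0.8, 0.3, 0.3]
```

Run:
```python
from m import *
for n in('scene','top'):
    c=cam(n); P=cloud(c); V=c['frame'].max(2)
    p=P[(abs(P[...,0]-.437)<.045)&(abs(P[...,1]-.01)<.045)&(V<60)&(P[...,2]<.2)&(P[...,2]>.02)]
    print(n,len(p))
    for z in np.arange(.02,.12,.01):
        q=p[(p[:,2]>z)&(p[:,2]<z+.01)]
        if len(q): print(round(z,3),len(q),q.min(0).round(3),q.max(0).round(3))
    if n=='scene': cv2.imwrite('pics/s3.png',cv2.resize(c['frame'][150:230,270:370],None,fx=7,fy=7,interpolation=cv2.INTER_CUBIC))
```

```text
scene 699
0.02 5 [ 0.408 -0.007  0.02 ] [0.444 0.037 0.025]
0.04 8 [ 0.437 -0.005  0.041] [0.449 0.004 0.05 ]
0.05 19 [ 0.438 -0.005  0.05 ] [0.451 0.014 0.06 ]
0.06 10 [ 0.438 -0.005  0.062] [0.451 0.012 0.069]
0.07 12 [ 0.433 -0.007  0.073] [0.465 0.02  0.08 ]
0.08 36 [ 0.408 -0.008  0.08 ] [0.47  0.014 0.09 ]
0.09 31 [ 0.404 -0.011  0.09 ] [0.482 0.021 0.1  ]
0.1 43 [ 0.398 -0.013  0.1  ] [0.48 0.01 0.11]
0.11 43 [ 0.395 -0.013  0.11 ] [0.481 0.008 0.12 ]
top 39
0.09 2 [0.48  0.002 0.099] [0.482 0.002 0.1  ]
0.1 4 [0.473 0.001 0.104] [0.478 0.003 0.108]
0.11 7 [0.475 0.003 0.111] [0.481 0.025 0.119]
```

View pics/s3.png

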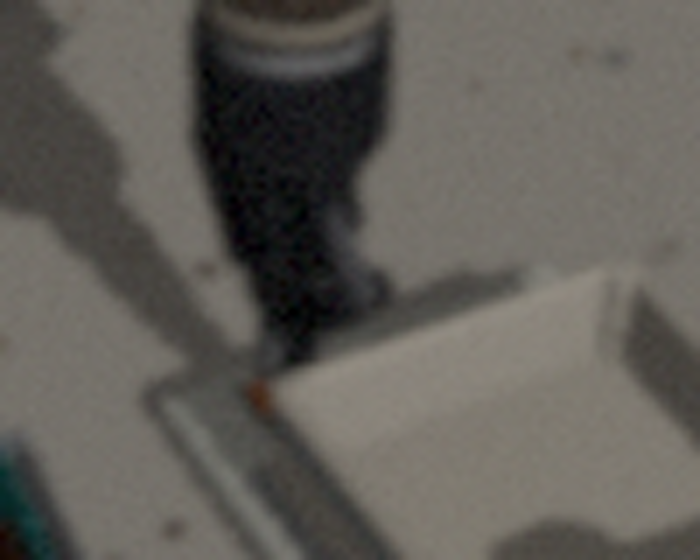

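```bash
for i in 1 2 3 4; do python3 -m crank '[[[0,0,1],0,255],[[0,0,2],0,255],[[0,0,2],0,255]]' | grep -E 'pos|contact'; done
```

```text
eef_pos: [0.4356, 0.0096, 0.0101]
contact_force: [-0.7, 0.1, -0.8]
eef_pos: [0.4356, 0.0096, 0.0081]
contact_force: [0.8, 0.1, -0.1]
eef_pos: [0.4356, 0.0096, 0.0061]
contact_force: [0.1, -0.5, -0.6]
eef_pos: [0.4357, 0.0096, 0.0043]
contact_force: [-1.5, -0.4, 3.0]
```

```bash
python3 -m crank '[[[0,0,-30],0,255],[[0,0,-76],0,255],[[0,0,-116],0,255],[[0,0,-116],0,255]]';python3 - <<'E'
from m import *
s=get_state(); t=np.array(s['eef_pos'])
c=cam('scene'); P=cloud(c); V=c['frame'].max(2)
# project tcp
def proj(p): 
    q=c['R'].T@(np.array(p)-c['origin']); n=q[:2]/q[2]; n=n*(1+c['k1']*(n@n)); return n*c['K'][0,0]+[c['cx'],c['cy']]
u=proj(t); print(t,u)
img=c['frame'].copy(); 
i,j=np.round(u).astype(int); x0,y0=i-45,j-60
big=cv2.resize(img[y0:y0+90,x0:x0+90],None,fx=6,fy=6,interpolation=cv2.INTER_CUBIC)
cv2.drawMarker(big,(int((u[0]-x0+.5)*6),int((u[1]-y0+.5)*6)),(0,255,0),0,14,1)
cv2.imwrite('pics/s4.png',big)
p=P[y0:y0+90,x0:x0+90].reshape(-1,3);v=V[y0:y0+90,x0:x0+90].ravel()
p=p[(abs(p[:,:2]-t[:2]).max(1)<.06)&(p[:,2]>.09)];
for z in np.arange(.09,.22,.01):
    q=p[(p[:,2]>z)&(p[:,2]<z+.01)]
    if len(q): print(round(z,3),len(q),q.min(0).round(3),q.max(0).round(3))
c=cam('top');Z=cloud(c)[...,2];m=win((Z>.072)&(Z<.09),150,330,180,330); print(rect(c,m,.082))
E
```

```text
time: 12.85
eef_pos: [0.4404, 0.0087, 0.1266]
tcp_rot: [0.669, 0.743, 0.003, 0.006]
contact_force: [-0.2, -0.1, 0.4]
opening: -0.001
finger_force: 0.0
[0.4404286  0.00868257 0.12661943] [311.86153515 178.09281442]
0.14 5 [ 0.444 -0.003  0.145] [0.448 0.013 0.15 ]
0.15 25 [ 0.431 -0.006  0.151] [0.453 0.013 0.16 ]
0.16 30 [ 0.431 -0.007  0.161] [0.455 0.013 0.17 ]
0.17 29 [ 0.433 -0.007  0.17 ] [0.456 0.012 0.18 ]
0.18 15 [ 0.432 -0.009  0.18 ] [0.457 0.01  0.19 ]
0.19 51 [ 0.409 -0.01   0.19 ] [0.472 0.018 0.2  ]
0.2 48 [ 0.402 -0.01   0.2  ] [0.482 0.018 0.21 ]
0.21 72 [ 0.394 -0.013  0.21 ] [0.49  0.019 0.22 ]
[557.   70.2 166.4 166.8   6.2]
```

View pics/s4.png

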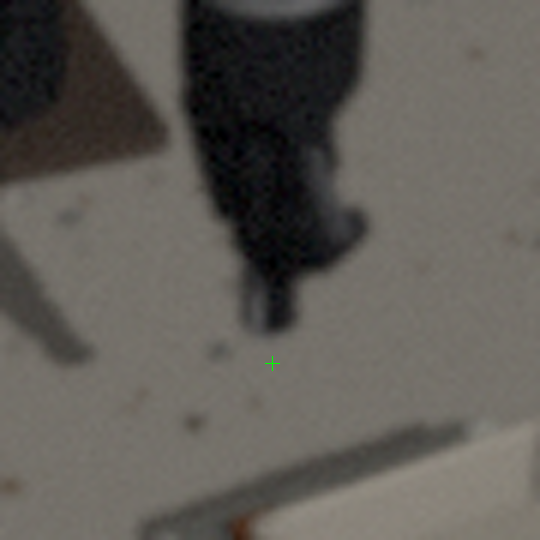

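The tip (270,330) is visibly above the marked TCP (272,363), so the real fingertips sit about 20 mm behind the reported TCP. I'll allow for that everywhere. Pressing tare deeper now.

```bash
python3 d.py 437 9.8 8 96;  python3 -m crank '[[[0,0,40],0,255],[[0,0,80],0,255],[[0,-2,112],0,255],[[0,-3,118],0,255],[[0,-3,123],0,255],[[0,-3,125],0,255],[[0,-3,126],0,255],[[0,-3,126],0,255]]'
```

```text
now [436.5   9.4 121.2] ang 96.0 open -0.001 F [ 0.1  0.4 -0.5] ff 0.0 t 12.95
[  0.4   0.2 113.2] turn 0.0
time: 13.75
eef_pos: [0.4311, 0.0099, 0.0007]
tcp_rot: [0.668, 0.744, -0.004, -0.007]
contact_force: [-28.7, 5.3, 69.8]
opening: -0.003
finger_force: 35.3
```

```bash
python3 -m crank '[[[0,0,-6],0,255],[[0,0,-40],0,255],[[0,0,-90],0,255],[[0,0,-140],0,200],[[0,0,-140],0,100],[[0,0,-140],0,0],[[0,0,-140],0,0],[[0,0,-140],0,0]]'
python3 - <<'E'
from m import *
c=cam('top'); P=cloud(c);Z=P[...,2];m=win((Z>.072)&(Z<.09),150,330,180,330); print(rect(c,m,.082))
E
python3 d.py 508 -138 150 90
```

```text
time: 14.55
eef_pos: [0.4309, 0.0097, 0.1314]
tcp_rot: [0.669, 0.743, -0.001, -0.002]
contact_force: [-0.5, 0.9, 0.6]
opening: 0.846
finger_force: 0.0
[557.   70.2 166.4 166.8   6.1]
now [431.1   9.6 131.7] ang 96.0 open 0.924 F [0.5 0.1 0. ] ff 0.0 t 14.6
[-154.8   60.8  -18.8] turn 6.0
```

```bash
python3 -m crank '[[[-20,20,-10],4,0],[[-60,40,-10],7.5,0],[[-105,61,-10],7.5,0],[[-155,61,-10],7.5,0],[[-155,61,30],7.5,0],[[-155,61,60],7.5,0],[[-155,61,60],7.5,0]]'; python3 d.py 508.3 -138 -4 88.5
```

```text
time: 15.3
eef_pos: [0.5051, -0.1368, 0.0678]
tcp_rot: [0.716, 0.698, -0.002, -0.006]
contact_force: [-0.2, 0.7, -0.1]
opening: 1.0
finger_force: 0.0
now [ 505.1 -136.8   67.8] ang 88.5 open 1.0 F [-0.2  0.7 -0.1] ff 0.0 t 15.3
[-1.5  4.1 71.8] turn -0.0
```

```bash
python3 -m crank '[[[-1,2,10],0,0],[[-1,2,20],0,0],[[-1,2,35],0,0],[[-1,2,45],0,0],[[-1,2,45],0,0]]'; python3 d.py 508.3 -138 -4 88.5
```

```text
time: 15.8
eef_pos: [0.5105, -0.1387, 0.0274]
tcp_rot: [0.716, 0.698, -0.001, -0.002]
contact_force: [0.6, -0.3, -0.3]
opening: 0.996
finger_force: 0.0
now [ 510.5 -138.7   27.4] ang 88.6 open 0.996 F [ 0.6 -0.3 -0.3] ff 0.0 t 15.8
[ 0.6 -2.1 31.4] turn 0.1
```

```bash
python3 -m crank '[[[0,-2,10],0,0],[[0,-2,20],0,0],[[0,-2,27],0,0],[[0,-2,31],0,0],[[0,-2,31],0,0],[[0,-2,31],0,60],[[0,-2,31],0,255],[[0,-2,31],0,255],[[0,-2,31],0,255],[[0,-2,31],0,255]]' 50; python3 d.py
```

```text
time: 16.8
eef_pos: [0.5105, -0.1398, -0.001]
tcp_rot: [0.716, 0.698, 0.0, 0.001]
contact_force: [0.5, -0.4, 3.9]
opening: 0.759
finger_force: 56.6
now [ 510.5 -139.8   -1. ] ang 88.5 open 0.759 F [ 0.5 -0.4  3.9] ff 56.626054644584656 t 16.8
```

```bash
python3 -m crank '[[[0,0,-15],0,255],[[0,0,-40],0,255],[[0,0,-75],0,255],[[0,0,-105],0,255],[[0,0,-105],0,255]]'; python3 d.py 553 113 105 96
python3 - <<'E'
from m import *
c=cam('top'); P=cloud(c);Z=P[...,2];m=win((Z>.072)&(Z<.09),150,330,180,330); print(rect(c,m,.082))
E
```

```text
time: 17.3
eef_pos: [0.5128, -0.1408, 0.109]
tcp_rot: [0.716, 0.698, 0.002, 0.005]
contact_force: [0.1, 0.1, 0.0]
opening: 0.761
finger_force: 56.3
now [ 512.8 -140.8  109. ] ang 88.6 open 0.761 F [0.1 0.1 0. ] ff 56.30918204784393 t 17.3
[254.8  33.7   3.2] turn -7.4
[557.   70.2 166.4 166.9   6.1]
```

```bash
python3 -m crank '[[[25,3,0],-2,255],[[60,8,0],-4,255],[[95,13,0],-7,255],[[130,18,0],-7,255],[[165,23,0],-7,255],[[200,28,0],-7,255],[[235,32,0],-7,255],[[254,35,0],-7,255],[[254,35,0],-7,255],[[254,35,0],-7,255]]'; python3 d.py 553 113 21 96
```

```text
time: 18.35
eef_pos: [0.5499, 0.1136, 0.1018]
tcp_rot: [0.672, 0.741, -0.001, -0.001]
contact_force: [-1.2, -0.9, -0.8]
opening: 0.761
finger_force: 56.2
now [549.9 113.6 101.8] ang 95.6 open 0.761 F [-1.2 -0.9 -0.8] ff 56.20494067668915 t 18.35
[-0.8  3.3 80.7] turn -0.4
```

```bash
python3 -m crank '[[[0,3,30],0,255],[[0,3,55],0,255],[[0,3,70],0,255],[[0,3,78],0,255],[[0,3,80],0,255],[[0,3,80],0,255],[[0,3,80],0,0],[[0,3,80],0,0],[[0,3,80],0,0],[[0,3,80],0,0]]'; python3 d.py;  python3 -m crank '[[[0,0,-20],0,0],[[0,0,-60],0,0],[[0,0,-100],0,0],[[-40,0,-100],4,0],[[-90,-10,-100],7.5,0],[[-140,-15,-100],7.5,0]]'; python3 d.py 508.3 -175 27 88.5
```

```text
time: 19.35
eef_pos: [0.5545, 0.114, 0.0238]
tcp_rot: [0.672, 0.741, 0.0, 0.0]
contact_force: [0.4, 0.2, 0.3]
opening: 0.997
finger_force: 0.0
now [554.5 114.   23.8] ang 95.6 open 0.997 F [0.4 0.2 0.3] ff 0.0 t 19.35
time: 19.95
eef_pos: [0.5526, -0.0265, 0.1241]
tcp_rot: [0.719, 0.695, 0.0, 0.001]
contact_force: [0.1, 0.8, -0.5]
opening: 1.001
finger_force: 0.0
now [552.6 -26.5 124.1] ang 88.1 open 1.001 F [ 0.1  0.8 -0.5] ff 0.0 t 19.95
[-149.8  -39.5   97.1] turn -0.4
```

```bash
python3 -m crank '[[[-40,-15,0],0,0],[[-80,-30,0],0,0],[[-120,-39,0],0,0],[[-150,-39,20],0,0],[[-150,-39,50],0,0],[[-150,-39,80],0,0],[[-150,-39,97],0,0],[[-150,-39,97],0,0],[[-150,-39,97],0,0]]'
python3 - <<'E'
from m import *
c=cam('top'); P=cloud(c);Z=P[...,2];m=win((Z>.072)&(Z<.09),150,330,180,330); print(rect(c,m,.082))
cv2.imwrite('pics/t5.png',cv2.resize(c['frame'][190:345,200:480],None,fx=2.8,fy=2.8,interpolation=cv2.INTER_CUBIC))
hsv=cv2.cvtColor(c['frame'],cv2.COLOR_BGR2HSV); H,S,V=[hsv[...,i].astype(int) for i in range(3)]
for s,ce,k in comps(win((V<75)&(S>60)&((H<25)|(H>170)),225,305,225,305),60): print('dark in bowl',s,rect(c,k,.062),np.median(Z[k]))
E
python3 d.py 508 -175 -4 88.5
```

```text
time: 20.85
eef_pos: [0.5089, -0.1743, 0.0266]
tcp_rot: [0.719, 0.695, 0.0, 0.0]
contact_force: [-0.1, -0.3, 0.4]
opening: 1.003
finger_force: 0.0
[557.   70.1 166.4 167.    6.1]
dark in bowl [230 246  19  33 510] [554.7 113.   66.6  35.6   6.5] 0.06283514878229068
now [ 509.6 -174.7   27.4] ang 88.1 open 1.002 F [0.1 0.1 0.7] ff 0.0 t 20.9
[-0.4 -1.6 31.4] turn -0.4
```

View pics/t5.png

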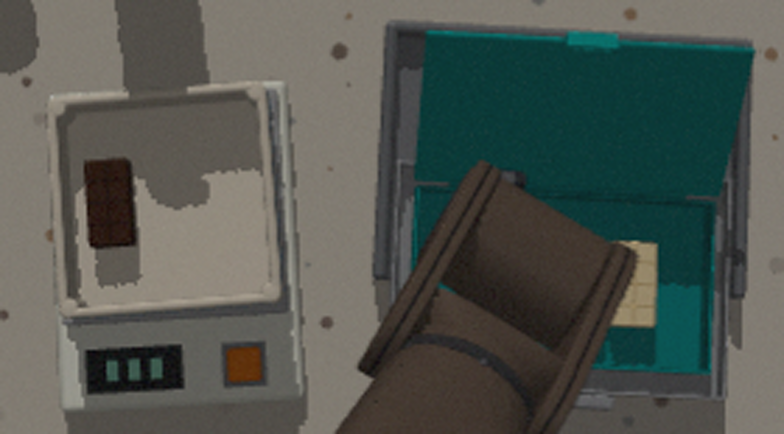

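The first dark block lies flat in the bowl at crop (110,202), and the bowl hasn't moved. Grasping the second.

```bash
python3 -m crank '[[[0,-2,10],0,0],[[0,-2,20],0,0],[[0,-2,28],0,0],[[0,-2,31],0,0],[[0,-2,31],0,60],[[0,-2,31],0,255],[[0,-2,31],0,255],[[0,-2,31],0,255],[[0,-2,31],0,255],[[0,-2,31],0,255]]' 50; python3 -m crank '[[[0,0,-15],0,255],[[0,0,-40],0,255],[[0,0,-75],0,255],[[0,0,-105],0,255],[[0,0,-105],0,255]]'; python3 d.py 557 69 105 96
```

```text
time: 21.9
eef_pos: [0.5067, -0.1742, -0.0047]
tcp_rot: [0.719, 0.695, 0.0, 0.0]
contact_force: [-0.5, 0.1, -1.6]
opening: 0.761
finger_force: 56.8
time: 22.4
eef_pos: [0.5103, -0.1761, 0.1068]
tcp_rot: [0.719, 0.695, 0.002, 0.006]
contact_force: [0.5, 0.1, -0.0]
opening: 0.762
finger_force: 56.8
now [ 510.3 -176.1  106.8] ang 88.1 open 0.762 F [ 0.5  0.1 -0. ] ff 56.83655083179474 t 22.4
[246.6  38.4   0.8] turn -7.9
```

```bash
python3 -m crank '[[[25,3,0],-2,255],[[60,8,0],-4,255],[[95,13,0],-8,255],[[130,18,0],-8,255],[[165,23,0],-8,255],[[200,30,0],-8,255],[[230,37,0],-8,255],[[247,40,0],-8,255],[[247,40,0],-8,255],[[247,40,0],-8,255]]'; python3 d.py 557 68 18 96
```

```text
time: 23.4
eef_pos: [0.5546, 0.0713, 0.0999]
tcp_rot: [0.668, 0.744, -0.0, -0.0]
contact_force: [0.6, 0.8, -0.4]
opening: 0.756
finger_force: 56.8
now [554.6  71.3  99.9] ang 96.1 open 0.756 F [ 0.6  0.8 -0.4] ff 56.77141606807709 t 23.4
[-3.6  2.1 81.9] turn 0.1
```

```bash
python3 -m crank '[[[-3,2,30],0,255],[[-3,2,55],0,255],[[-3,2,70],0,255],[[-3,2,79],0,255],[[-3,2,81],0,255],[[-3,2,81],0,255],[[-3,2,81],0,0],[[-3,2,81],0,0],[[-3,2,81],0,0],[[-3,2,81],0,0]]';  python3 -m crank '[[[0,0,-20],0,0],[[0,0,-60],0,0],[[0,0,-100],0,0],[[-40,0,-100],4,0],[[-90,-10,-100],7.5,0],[[-140,-15,-100],7.5,0],[[-190,-15,-100],7.5,0]]'; python3 d.py 506 -249.5 27 88.5
```

```text
time: 24.4
eef_pos: [0.5578, 0.0686, 0.0198]
tcp_rot: [0.669, 0.743, 0.0, 0.0]
contact_force: [0.2, -0.3, -0.5]
opening: 0.999
finger_force: 0.0
time: 25.1
eef_pos: [0.5619, -0.1222, 0.1197]
tcp_rot: [0.716, 0.698, 0.0, 0.0]
contact_force: [0.3, -0.4, 0.2]
opening: 1.0
finger_force: 0.0
now [ 561.9 -122.2  119.7] ang 88.6 open 1.0 F [ 0.3 -0.4  0.2] ff 0.0 t 25.1
[-128.6  -52.7   92.7] turn 0.1
```

```bash
python3 -m crank '[[[-40,-20,0],0,0],[[-80,-40,0],0,0],[[-115,-52,0],0,0],[[-128,-53,20],0,0],[[-128,-53,50],0,0],[[-128,-53,75],0,0],[[-128,-53,92],0,0],[[-128,-53,92],0,0],[[-128,-53,92],0,0]]'
python3 - <<'E'
from m import *
c=cam('top'); P=cloud(c);Z=P[...,2];m=win((Z>.072)&(Z<.09),150,330,180,330); print(rect(c,m,.082))
hsv=cv2.cvtColor(c['frame'],cv2.COLOR_BGR2HSV); H,S,V=[hsv[...,i].astype(int) for i in range(3)]
for s,ce,k in comps(win((V<75)&(S>60)&((H<25)|(H>170)),225,305,225,305),60): print('dark in bowl',s,rect(c,k,.062),np.median(Z[k]))
E
python3 d.py 506 -249.5 -4 88.5
```

```text
time: 26.0
eef_pos: [0.5062, -0.2474, 0.0275]
tcp_rot: [0.716, 0.698, -0.0, -0.0]
contact_force: [-0.1, -0.2, 0.1]
opening: 1.003
finger_force: 0.0
[557.   70.2 166.4 166.9   6.1]
dark in bowl [253 245  18  33 486] [558.1  66.3  66.3  33.8   6.5] 0.06271515748050105
dark in bowl [230 246  18  33 507] [554.6 113.5  66.4  34.6   6.4] 0.06257820581026396
now [ 506.9 -247.8   28.4] ang 88.6 open 0.998 F [-0.3 -0.3 -0.1] ff 0.0 t 26.05
[-1.6 -0.9 32.4] turn 0.1
```

```bash
python3 -m crank '[[[-2,-1,10],0,0],[[-2,-1,20],0,0],[[-2,-1,28],0,0],[[-2,-1,32],0,0],[[-2,-1,32],0,60],[[-2,-1,32],0,255],[[-2,-1,32],0,255],[[-2,-1,32],0,255],[[-2,-1,32],0,255],[[-2,-1,32],0,255]]' 50; python3 -m crank '[[[0,0,-15],0,255],[[0,0,-40],0,255],[[0,0,-75],0,255],[[0,0,-105],0,255],[[0,0,-105],0,255]]'; python3 d.py 563 24 105 96
```

```text
time: 27.05
eef_pos: [0.505, -0.2493, -0.0048]
tcp_rot: [0.716, 0.698, 0.0, -0.0]
contact_force: [-0.4, 0.2, -1.3]
opening: 0.758
finger_force: 56.2
time: 27.55
eef_pos: [0.5085, -0.2518, 0.1071]
tcp_rot: [0.716, 0.698, 0.001, 0.006]
contact_force: [0.9, -0.5, -0.1]
opening: 0.763
finger_force: 56.4
now [ 508.5 -251.8  107.1] ang 88.5 open 0.763 F [ 0.9 -0.5 -0.1] ff 56.38007998466492 t 27.55
[277.1  47.5   0.7] turn -7.5
```

```bash
python3 -m crank '[[[25,3,0],-2,255],[[60,10,0],-4,255],[[95,16,0],-7.5,255],[[130,22,0],-7.5,255],[[165,28,0],-7.5,255],[[200,34,0],-7.5,255],[[235,42,0],-7.5,255],[[265,48,0],-7.5,255],[[277,48,0],-7.5,255],[[277,48,0],-7.5,255]]'; python3 d.py 562 23 18 96
```

```text
time: 28.55
eef_pos: [0.5595, 0.0276, 0.0999]
tcp_rot: [0.668, 0.744, -0.0, -0.0]
contact_force: [-0.4, -0.4, -1.1]
opening: 0.757
finger_force: 56.4
now [559.5  27.6  99.9] ang 96.2 open 0.757 F [-0.4 -0.4 -1.1] ff 56.382519006729126 t 28.55
[-4.8  2.1 81.9] turn 0.2
```

```bash
python3 -m crank '[[[-4,2,30],0,255],[[-4,2,55],0,255],[[-4,2,70],0,255],[[-4,2,79],0,255],[[-4,2,81],0,255],[[-4,2,81],0,255],[[-4,2,81],0,0],[[-4,2,81],0,0],[[-4,2,81],0,0],[[-4,2,81],0,0]]';  python3 -m crank '[[[0,0,-30],0,0],[[0,0,-70],0,0],[[0,0,-120],0,0],[[-40,0,-150],4,0],[[-90,-30,-180],7.5,0],[[-140,-60,-200],7.5,0],[[-140,-60,-200],7.5,255],[[-140,-60,-200],7.5,255]]'
python3 - <<'E'
from m import *
c=cam('top'); P=cloud(c);Z=P[...,2];m=win((Z>.072)&(Z<.09),150,330,180,330); print(rect(c,m,.082))
hsv=cv2.cvtColor(c['frame'],cv2.COLOR_BGR2HSV); H,S,V=[hsv[...,i].astype(int) for i in range(3)]
for s,ce,k in comps(win((V<75)&(S>60)&((H<25)|(H>170)),225,305,225,305),60): print('dark in bowl',s,rect(c,k,.062),np.median(Z[k]))
t=(H>80)&(H<100)&(S>100)
for vv in (200,205,210,220,240,255): print(vv,P[vv,405:420:5].round(3).tolist(),t[vv,405:420:5])
q=P[win(t&(Z>.06)&(Z<.3),330,480,190,340)]
print(q.min(0),q.max(0)); 
for z in np.arange(.05,.16,.015):
    b=q[abs(q[:,2]-z)<.004]; print(z.round(3),len(b),np.median(b,0).round(3) if len(b) else 0, b[:,1].min() if len(b) else 0, b[:,1].max() if len(b) else 0)
cv2.imwrite('pics/t6.png',c['frame'])
E
python3 d.py
```

```text
time: 29.55
eef_pos: [0.5629, 0.0226, 0.0198]
tcp_rot: [0.669, 0.743, 0.0, 0.0]
contact_force: [0.4, -1.2, -0.4]
opening: 0.997
finger_force: 0.0
time: 30.35
eef_pos: [0.5176, -0.1259, 0.2217]
tcp_rot: [0.717, 0.697, 0.001, 0.002]
contact_force: [0.4, -0.2, -0.3]
opening: 0.694
finger_force: 0.0
[557.   70.2 166.4 166.9   6.1]
dark in bowl [273 244  18  32 488] [562.7  21.7  66.4  33.7   7.3] 0.06259817677819857
dark in bowl [230 246  19  33 509] [554.7 113.   66.6  35.6   6.5] 0.06259625586394368
dark in bowl [252 246  18  32 487] [558.   66.1  66.4  34.4   6.7] 0.06276183418775694
200 [[0.709, -0.245, -0.001], [0.71, -0.256, -0.002], [0.71, -0.268, -0.003]] [False False False]
205 [[0.668, -0.222, 0.162], [0.669, -0.232, 0.159], [0.669, -0.242, 0.16]] [ True  True  True]
210 [[0.662, -0.226, 0.138], [0.662, -0.235, 0.142], [0.662, -0.245, 0.142]] [ True  True  True]
220 [[0.645, -0.228, 0.122], [0.645, -0.239, 0.119], [0.645, -0.248, 0.123]] [ True  True  True]
240 [[0.608, -0.234, 0.085], [0.609, -0.244, 0.085], [0.609, -0.255, 0.085]] [ True  True  True]
255 [[0.58, -0.238, 0.055], [0.58, -0.249, 0.057], [0.58, -0.259, 0.058]] [ True  True  True]
[ 0.47275765 -0.35199119  0.06001059] [ 0.67905525 -0.11285815  0.29856867]
0.05 0 0 0 0
0.065 296 [ 0.588 -0.27   0.065] -0.34771587249681807 -0.17977040312330847
0.08 387 [ 0.603 -0.254  0.08 ] -0.3492159779028364 -0.11776833245596716
0.095 466 [ 0.619 -0.235  0.095] -0.35032478766549524 -0.12058165643597815
0.11 497 [ 0.633 -0.234  0.11 ] -0.34913566810028257 -0.11781861111899039
0.125 539 [ 0.649 -0.233  0.125] -0.3507434359850693 -0.11836191669869617
0.14 523 [ 0.663 -0.233  0.14 ] -0.35199119275635843 -0.11968074690034688
0.155 102 [ 0.672 -0.235  0.155] -0.334187221491976 -0.12286302405849482
now [ 517.6 -124.2  220.4] ang 88.4 open 0.602 F [0.  0.2 0.4] ff 0.0 t 30.4
```

View pics/t6.png

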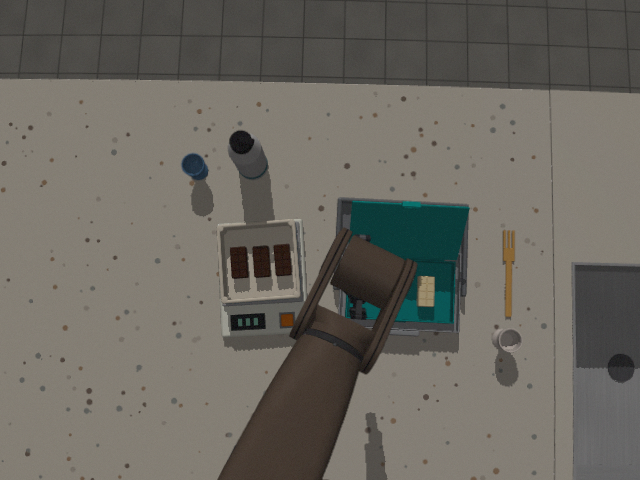

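All three dark blocks are in the bowl at (239,262), (261,262) and (283,260), and the white block stays at (426,291). Next is the lid. Its hinge is near x=573 mm and its free edge near x=670, z=147, so I'll go behind it with the fingers shut.

```bash
python3 -m crank '[[[-35,50,0],0,255],[[-70,100,0],0,255],[[-110,150,0],0,255],[[-110,190,0],0,255],[[-110,217,0],0,255],[[-110,217,0],0,255],[[-110,217,0],0,255],[[-110,217,0],0,255]]'; python3 d.py 730 -235 100 88.5 692 -235 100 88.5 650 -234 125 88.5
```

```text
time: 31.2
eef_pos: [0.7314, -0.2369, 0.2187]
tcp_rot: [0.716, 0.699, -0.0, -0.001]
contact_force: [-0.6, 0.4, 0.6]
opening: -0.002
finger_force: 0.0
now [ 731.4 -236.9  218.7] ang 88.6 open -0.002 F [-0.6  0.4  0.6] ff 0.0 t 31.2
[  1.8  -1.3 118.7] turn 0.1
[  0.9 -39.3 118.8] turn 0.1
[  0.9 -81.3  93.8] turn 0.1
```

```bash
python3 -m crank '[[[1,0,40],0,255],[[1,0,80],0,255],[[1,0,118],0,255],[[1,-20,118],0,255],[[1,-43,116],0,255],[[1,-56,109],0,255],[[1,-70,100],0,255],[[1,-83,91],0,255],[[1,-83,91],0,255]]'; python3 d.py
python3 - <<'E'
from m import *
c=cam('top'); P=cloud(c);q=P[370:371]; Z=P[...,2]; hsv=cv2.cvtColor(c['frame'],cv2.COLOR_BGR2HSV); H,S,V=[hsv[...,i].astype(int) for i in range(3)]
q=P[win((H>80)&(H<100)&(S>100)&(Z>.06)&(Z<.25),430,480,190,340)]; i=q[:,2].argmax(); print(len(q),np.percentile(q,[2,50,98],axis=0))
E
```

```text
time: 32.1
eef_pos: [0.6481, -0.2351, 0.132]
tcp_rot: [0.716, 0.698, 0.001, 0.002]
contact_force: [0.7, -0.1, -0.7]
opening: -0.0
finger_force: 0.1
now [ 648.1 -235.1  132. ] ang 88.5 open -0.0 F [ 0.7 -0.1 -0.7] ff 0.08157731965184212 t 32.1
308 [[ 0.57558456 -0.34937186  0.06299874]
 [ 0.60542796 -0.33934252  0.13162316]
 [ 0.62847073 -0.2825992   0.17803747]]
```

```bash
python3 -m crank '[[[0,-16,-6],0,255],[[0,-32,-9],0,255],[[0,-50,-11],0,255],[[0,-67,-10],0,255],[[0,-87,-6],0,255],[[0,-102,0],0,255],[[0,-102,0],0,255]]'; python3 -m crank '[[[0,0,-30],0,255],[[0,0,-80],0,255],[[0,0,-80],0,255],[[0,0,-80],0,255],[[0,0,-80],0,255],[[0,0,-80],0,255]]';python3 - <<'E'
from m import *
c=cam('top'); P=cloud(c);Z=P[...,2]; hsv=cv2.cvtColor(c['frame'],cv2.COLOR_BGR2HSV); H,S,V=[hsv[...,i].astype(int) for i in range(3)]
m=win((H>75)&(H<100)&(S>100)&(Z>.04)&(Z<.25),330,480,190,345); q=P[m]; print(len(q),np.percentile(q,[0.5,50,99.5],axis=0).round(3))
c2=cam('scene'); cv2.imwrite('pics/s7.png',c2['frame'])
for x in np.arange(.43,.58,.02):
    b=q[abs(q[:,0]-x)<.005]; print(x.round(2),len(b),np.median(b,0).round(4) if len(b) else 0)
E
python3 d.py 443 -228 70 88
```

```text
time: 32.85
eef_pos: [0.545, -0.2318, 0.1272]
tcp_rot: [0.716, 0.698, -0.0, -0.001]
contact_force: [1.0, -0.1, 0.1]
opening: 0.0
finger_force: 0.0
time: 33.45
eef_pos: [0.5462, -0.2321, 0.2064]
tcp_rot: [0.716, 0.698, -0.0, -0.001]
contact_force: [0.2, -0.3, 0.5]
opening: -0.002
finger_force: 0.0
2259 [[ 0.442 -0.328  0.05 ]
 [ 0.521 -0.151  0.063]
 [ 0.58  -0.114  0.076]]
0.43 0 0
0.45 95 [ 0.4506 -0.132   0.0729]
0.47 110 [ 0.4694 -0.1399  0.0716]
0.49 150 [ 0.4905 -0.1449  0.0679]
0.51 215 [ 0.5095 -0.1626  0.0653]
0.53 168 [ 0.5304 -0.1508  0.062 ]
0.55 202 [ 0.5498 -0.1621  0.0593]
0.57 200 [ 0.5702 -0.1643  0.0548]
now [ 546.3 -232.3  206.6] ang 88.5 open 0.004 F [ 0.4 -0.3  0.1] ff 0.0 t 33.55
[   1.5 -103.   136.9] turn 0.5
```

View pics/s7.png

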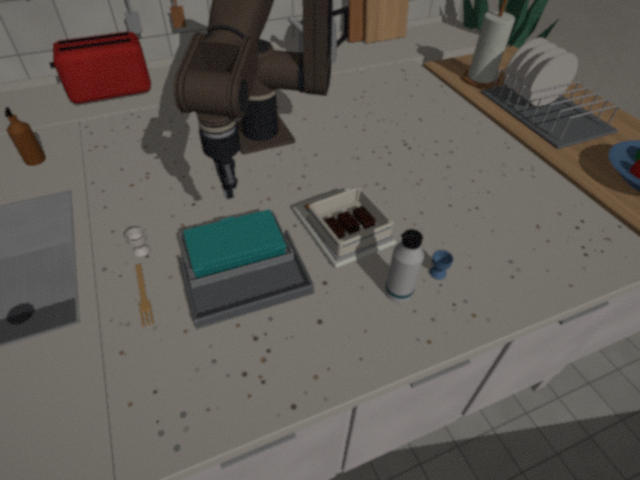

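The lid has come over and lies nearly shut at (235,240) in the scene view. Pressing the front edge.

```bash
python3 -m crank '[[[1,-50,0],0,255],[[1,-102,30],0,255],[[1,-102,75],0,255],[[1,-102,120],0,255],[[1,-102,140],0,255],[[1,-102,150],0,255],[[1,-102,155],0,255],[[1,-102,160],0,255],[[1,-102,160],0,255]]'; python3 d.py
```

```text
time: 34.45
eef_pos: [0.4455, -0.2296, 0.0489]
tcp_rot: [0.716, 0.698, 0.0, 0.001]
contact_force: [0.6, 0.6, -0.3]
opening: 0.0
finger_force: 0.0
now [ 445.5 -229.6   48.9] ang 88.6 open 0.0 F [ 0.6  0.6 -0.3] ff 0.0 t 34.45
```

```bash
for i in 1 2 ; do python3 -m crank '[[[0,0,2],0,255],[[0,0,5],0,255],[[0,0,7],0,255],[[0,0,7],0,255]]' | grep -E 'pos|contact'; done;  python3 -m crank '[[[0,0,2],0,255],[[0,0,3],0,255],[[0,0,3],0,255]]' | grep -E 'pos|contact'
```

```text
eef_pos: [0.4447, -0.229, 0.0411]
contact_force: [0.2, 0.9, 0.5]
eef_pos: [0.4459, -0.2294, 0.0351]
contact_force: [1.7, 0.3, 2.9]
eef_pos: [0.4455, -0.2296, 0.0324]
contact_force: [-0.3, 1.8, 9.3]
```

```bash
for i in 1 2; do python3 -m crank '[[[0,0,1],0,255],[[0,0,2],0,255],[[0,0,2],0,255]]' | grep -E 'pos|contact'; done
```

```text
eef_pos: [0.4464, -0.2297, 0.0322]
contact_force: [-1.7, 5.3, 16.9]
eef_pos: [0.4478, -0.2299, 0.0319]
contact_force: [-1.4, 7.6, 24.1]
```

```bash
python3 -m crank '[[[0,0,-15],0,255],[[0,0,-55],0,255],[[0,-40,-60],0,255],[[0,-70,-60],0,255],[[0,-70,-60],0,255]]'
python3 - <<'E'
from m import *
c=cam('top'); P=cloud(c);Z=P[...,2]; hsv=cv2.cvtColor(c['frame'],cv2.COLOR_BGR2HSV); H,S,V=[hsv[...,i].astype(int) for i in range(3)]
q=P[win((H>75)&(H<100)&(S>100)&(Z>.04)&(Z<.25),330,480,190,345)]
A=np.c_[q[:,:2],np.ones(len(q))]; k=np.linalg.lstsq(A,q[:,2],rcond=None)[0]; print('lid slope',-k[0],'n',len(q),'x',np.percentile(q[:,0],[.5,99.5]),'z',np.percentile(q[:,2],[2,98]))
cv2.imwrite('pics/t8.png',cv2.resize(c['frame'][180:360,320:520],None,fx=3.3,fy=3.3,interpolation=cv2.INTER_CUBIC))
E
python3 d.py 375 -227 -1 88
```

```text
time: 36.65
eef_pos: [0.3717, -0.2262, 0.0859]
tcp_rot: [0.717, 0.698, -0.001, -0.002]
contact_force: [-0.5, 0.6, 0.2]
opening: 0.004
finger_force: 0.0
lid slope -0.006319451359045424 n 7336 x [0.43858827 0.58173504] z [0.04927497 0.05969622]
now [ 373.2 -226.9   86.4] ang 88.4 open -0.005 F [-0.  -0.5  0.2] ff 0.0 t 36.7
[-0.1  1.9 87.4] turn 0.4
```

View pics/t8.png

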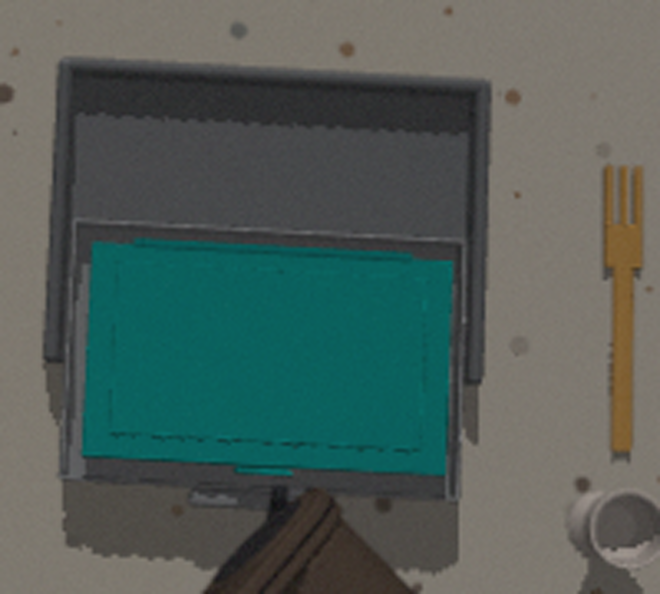

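The lid is flat at slope ~0, so it's shut. The gripper is in front of the lip at crop (240,497). Now lower and push the tray home.

```bash
python3 -m crank '[[[0,0,40],0,255],[[0,0,75],0,255],[[0,0,85],0,255],[[0,10,85],0,255],[[0,30,85],0,255],[[0,50,85],0,255],[[0,70,85],0,255],[[0,90,85],0,255],[[0,100,85],0,255],[[0,105,85],0,255]]'; python3 d.py; python3 -m crank '[[[0,4,0],0,255],[[0,7,0],0,255],[[0,9,0],0,255],[[0,11,0],0,255],[[0,11,0],0,255]]'
```

```text
time: 37.7
eef_pos: [0.4813, -0.2304, 0.0032]
tcp_rot: [0.716, 0.698, -0.0, 0.0]
contact_force: [-3.1, -1.2, 1.2]
opening: 0.001
finger_force: 1.5
now [ 481.3 -230.4    3.2] ang 88.6 open 0.001 F [-3.1 -1.2  1.2] ff 1.4504937946912833 t 37.7
time: 38.2
eef_pos: [0.4912, -0.2306, 0.0025]
tcp_rot: [0.716, 0.698, 0.0, 0.001]
contact_force: [-0.0, 0.7, 0.0]
opening: -0.004
finger_force: 0.5
```

```bash
for i in 1 2 3; do python3 -m crank '[[[0,2,0],0,255],[[0,4,0],0,255],[[0,4,0],0,255]]' | grep -E 'pos|contact'; done
```

```text
eef_pos: [0.4951, -0.2306, 0.0023]
contact_force: [-1.0, -0.6, 1.1]
eef_pos: [0.4953, -0.2304, 0.0021]
contact_force: [-14.3, -1.6, 10.5]
eef_pos: [0.4953, -0.2304, 0.002]
contact_force: [-25.7, -3.2, 18.7]
```

```bash
python3 -m crank '[[[0,-15,0],0,255],[[0,-40,0],0,255],[[0,-60,0],0,255],[[0,-70,-40],0,255],[[0,-70,-80],0,255],[[-50,-70,-130],0,255],[[-100,-70,-150],0,255],[[-150,-70,-180],0,255],[[-200,-70,-180],0,255],[[-200,-70,-180],0,255]]'
python3 - <<'E'
from m import *
c=cam('top'); P=cloud(c);Z=P[...,2]; hsv=cv2.cvtColor(c['frame'],cv2.COLOR_BGR2HSV); H,S,V=[hsv[...,i].astype(int) for i in range(3)]
m=win((H>75)&(H<100)&(S>100)&(Z>.04)&(Z<.25),330,480,150,345);q=P[m]
k=np.linalg.lstsq(np.c_[q[:,:2],np.ones(len(q))],q[:,2],rcond=None)[0]; print('lid slope',-k[0],rect(c,m,.053),'z',np.percentile(q[:,2],[2,50,98]))
m=win((Z>.072)&(Z<.09),150,330,180,330); print('bowl',rect(c,m,.082))
for s,ce,k in comps(win((V<75)&(S>60)&((H<25)|(H>170)),225,305,225,305),60): print('dark in bowl',s,rect(c,k,.062),np.median(Z[k]))
cv2.imwrite('pics/t9.png',c['frame'])
E
python3 d.py
```

```text
time: 40.1
eef_pos: [0.4284, -0.4329, 0.1845]
tcp_rot: [0.717, 0.697, -0.0, 0.003]
contact_force: [0.2, 0.2, -1.3]
opening: -0.005
finger_force: 0.0
lid slope -0.00517826959075246 [ 604.9 -233.2  232.6  147.4   88.5] z [0.04932209 0.05460245 0.05964535]
bowl [557.   70.2 166.4 166.9   6.1]
dark in bowl [273 244  18  32 488] [562.8  22.   66.5  33.9   6.3] 0.06244555404897989
dark in bowl [230 246  19  33 507] [554.8 113.4  66.5  35.5   7.4] 0.06255264608517686
dark in bowl [253 246  18  32 487] [557.6  65.8  65.7  34.4   4.9] 0.06258963895422553
now [ 428.1 -436.2  184.9] ang 88.3 open 0.001 F [-0.5 -2.2  1.6] ff 0.0 t 40.15
```

View pics/t9.png

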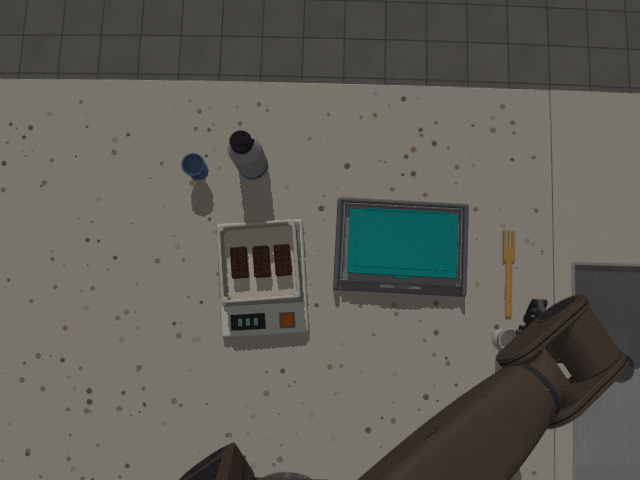

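The tray is home at (400,247) and the lid is flat. The three dark blocks are in the bowl at (261,262), the bystanders haven't moved, and the arm is clear. Handing in.

```bash
python3 -c "
from plant import ctrl
print(ctrl.sign_off())"
```

```text
the job is handed in; nothing more can be done
None
```

I handed the job in, and no verdict was returned. On the final camera check, the bowl stood on the scale with all three dark blocks in it, tared while it was still empty. The lid was shut, the tray home, and the bottle, egg cups and fork undisturbed. The white block was last seen in the box before the lid closed.

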